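# Heft the tablet tubs and restock the box with the full one

### The arm

A 6-joint arm with a two-finger parallel gripper is mounted at the origin on the work surface. World frame = base frame: x ahead of the robot, y to its left, z up, the work surface at z = 0. Lengths are in m, angles in rad, forces in N, time in s.
With the tool pointing down it reaches from about 0.425 to 0.95 m from the base axis. Payload 3.5 kg.
Tool frame: the origin (TCP) lies midway between the tips of the shut fingers; the grasp point (between the pads) lies ctrl.grasp_offset behind it (ctrl.grasp_offset is the distance from the TCP to the grasp point, in m); x points along the fingers, y is the direction in which the jaws open and shut, and the axes are right-handed (so a half turn about x gives the same grasp; the last joint's range is limited). The gripper opens to 85 mm and grips with 20 to 120 N. Pads are 22 mm wide; open, the fingers measure 114 mm over their backs; the gripper's body (76 mm by 85 mm) begins 54 mm behind the grasp point. The pads swing forward as they close: fully open they stand 13 mm farther back than shut.
Start: joints at [-1.43, 0.286, 1.577, -0, 1.279, -0.15], TCP at [0.194, -0.647, 0.231] pointing down, gripper open.
Joint ranges: [-2.77, 2.77], [-0.9, 2.22], [0.21, 2.48], [-1.53, 4.67], [0.24, 2.81], [-2.84, 2.84]. Speed limits (rad/s): [2.79, 2.79, 3.14, 3.14, 3.14, 3.14].

### API

Orientations are given as a unit quaternion [x, y, z, w].
In Python, from plant import readout, read_camera, sign_off, ctrl gives the robot as it stands.
- The arm moves only by the tool drive_tool, never from a script. Its argument "steps" is a list of rows, each a list of 5 numbers: the shift along the tool's x, y, z in cm, then the turn about the tool's x in degrees, then the opening, from 0 (shut) to 1 (fully open). A call has 1 to 10 rows; each row shifts and turns the commanded pose from where the row before left it, along the tool's axes as they then stand; what a row does not reach is not made up. A row lasts 1/10 s, in which the tool goes at most 50 mm and 8.59 degrees, less where a joint would pass 70% of its speed; a pose out of reach is approached as far as the arm can. A call is refused whole if a number of a shift passes 5 or a number of a turn 8.59, either way. A call with a gripper value outside its range is refused whole. The fingers move at their own pace and stop on an object; "force" is the grip in N (left out, the last holds). Time passes only in rows, so rows that do not move let the fingers close. It gives the time, the measured TCP pose, the force and the opening at its end, in the units of the state.
- readout.get_state(): the state, without advancing time (a new reading comes with each control period).
- read_camera(name): name is "scene" or "top" or "wrist"; returns a dict with "frame" (400x640x3 uint8, red, green, blue), "vertical_fov" (degrees; the focal length in pixels is half the picture's height over the tangent of half this angle, whatever the lens; pixels are square), "cx", "cy" (the principal point, pixels), "eye" and "orientation" of the camera in the world. Camera axes: x right, y up, looking along -z (the intrinsics and any distortion apply to the point x, -y, -z); pixel columns grow to the right and rows downward; lengths in m; the calibration is good to about 2 mm. A picture is of the moment at which its call begins. There is no depth.
- sign_off(): hands the job in, once; it reports no verdict.
The state is a dict: "time": time; "qpos": joint angles; "dq": joint speeds; "joint_efforts": joint torques, N m; "eef_pos": TCP position; "tcp_rot": TCP orientation; "contact_force": force on the tool from outside, world axes, zero at the start; "wrist_torque": the same for the moment, N m; "opening": opening from 0.0 (shut) to 1.0 (fully open).
Only numpy, scipy, OpenCV 4.12 (cv2) and the standard library are available. Lean on these libraries where they do the work, as an engineer would, in place of code of your own. Each camera call takes 0.05 s, during which the arm holds its last target. There are 200 camera calls.

### The job

One of the three identical white tablet tubs standing under the edge of the clear shelf is still full; the other two are nearly used up. Lift them a little to feel which is the full one and stand it upright in the empty compartment of the clear box. Leave the other two standing under the shelf, set the tubs down rather than drop them, and do not knock or push anything else about.

Things in the scene. Friction and masses are not known exactly. Their poses are not given: they have to be found in the camera images.
- tub_a: one of three identical opaque white tablet tubs, round, 58 mm across, 124 mm tall: smooth body up to 100 mm, above it a grey cap 55 mm across. One of the three (any of them) is full and weighs 310 to 390 g, the others are nearly used up and weigh 60 to 95 g; only the weight tells. Origin: centre of the underside; z up along its axis
- tub_b: one of three identical opaque white tablet tubs, round, 58 mm across, 124 mm tall: smooth body up to 100 mm, above it a grey cap 55 mm across. One of the three (any of them) is full and weighs 310 to 390 g, the others are nearly used up and weigh 60 to 95 g; only the weight tells. Origin: centre of the underside; z up along its axis
- tub_c: one of three identical opaque white tablet tubs, round, 58 mm across, 124 mm tall: smooth body up to 100 mm, above it a grey cap 55 mm across. One of the three (any of them) is full and weighs 310 to 390 g, the others are nearly used up and weigh 60 to 95 g; only the weight tells. Origin: centre of the underside; z up along its axis
- shelf: fixed clear shelf, an upside-down U, a black console on it. Top 240 (x) by 500 mm (y), underside at z 210, 6 mm thick; end walls at y +-247 mm. Front edge, facing the robot, at x -120 mm; console behind x -5 mm, 60 mm high. Tub axes are 12 to 24 mm behind the front edge, 115 mm apart: reach in from the front, tool leaning 25 to 45 deg. Origin on the table under its centre, x to the back
- box: fixed open clear box, 110 mm (x) by 220 mm (y) by 70 mm high, 4 mm walls and floor, parted by a wall at y = 0 into two compartments 102 by 104 mm; the one on the +y side (centre at y = +54 mm) is empty, the other holds a dropper bottle. Floor top 4 mm above the table. Origin at the centre of the underside, z up
- dropper: small white dropper bottle, 32 mm across, 96 mm tall, standing in the box's other compartment; stays there. Origin at the centre of the underside
- tray: open steel instrument tray 89 mm (x) by 194 mm (y) by 38 mm high, standing on the table at the other side from the box; stays there. Origin at the centre of the underside
- pen: white pen 130 mm long, 11 mm thick, lying along its x axis in front of the shelf; stays there. Origin under its middle
- scissors: steel scissors 145 mm long, 8 mm thick, lying along their x axis in the steel tray; stay there. Origin under the pivot
- tape: roll of white tape, 64 mm across, 25 mm high, lying under the shelf near one end; stays there. Origin at the centre of the underside
- jar: small amber jar, 40 mm across, 50 mm tall, standing under the shelf near the other end; stays there. Origin at the centre of the underside
Mind the look-alikes: they are no part of the job. What is shaped like the tub_a but purple or yellow is not meant.

How it is judged:
By the outcome, as a careful person would: the job done as asked, in the order asked, and still so for the second after the job is handed in, with the robot touching nothing.
It also fails if it takes over 64 s, if anything falls off the work surface, if the arm or the gripper's body presses on something with over 40 N, if the wrist force passes 120 N, or if a joint passes its speed limit or range.

## Working session

There is one attempt and no reset: what is moved stays moved. The work goes in short steps, Python scripts to look and compute and a tool call to move; the robot and the scene stay as the last step left them, time stands still between calls to the robot, and variables do not carry over. Pictures are saved under pics/ and viewed, about 8 in all and at most 12, crops included, and the job is handed in when it is done.

Besides the shell and the picture viewer there is one more tool, called after "Emit:" in YAML: its name, and indented under it one key for each argument. drive_tool: Moves the arm, as the interface text tells. Its arguments: {"type":"object","properties":{"steps":{"type":"array","items":{"type":"array","items":{"type":"number"}}},"force":{"type":"number"}},"required":["steps"]}

```bash
ls; mkdir -p pics; python3 - <<'E'
from plant import readout, read_camera, ctrl
import cv2
print(readout.get_state()); print(ctrl.grasp_offset)
for n in ("scene","top"):
    d=read_camera(n); f=d.pop("frame"); cv2.imwrite(f"pics/{n}0.png",f[:,:,::-1]); print(n,d)
E
```

```text
pics
{'time': 0.0, 'qpos': array([-1.43001193e+00,  2.87205544e-01,  1.57819639e+00,  1.50489693e-06,
        1.27862717e+00, -1.49977955e-01]), 'dq': array([ 1.81425432e-03,  2.65406413e-05, -4.88535886e-04,  5.38910342e-04,
        5.16441308e-04,  6.85903568e-04]), 'joint_efforts': array([-1.08067964e-04, -4.05985343e+01, -2.92626446e+01, -6.49694903e-05,
        5.79593150e-03, -1.70135884e-06]), 'eef_pos': array([ 0.19345834, -0.6459812 ,  0.22991011]), 'tcp_rot': array([ 0.69965131,  0.10329945, -0.69964237,  0.10157664]), 'contact_force': array([-0.08932324, -0.26022718,  0.19304837]), 'wrist_torque': array([ 0.01045819, -0.04616848, -0.00070038]), 'opening': 1.0052988899899855}
0.0187
scene {'vertical_fov': 45.85411638692075, 'cx': 317.55403338844224, 'cy': 199.33398934773953, 'eye': array([0.1163884 , 0.51722608, 0.91425127]), 'orientation': array([-0.10960864,  0.29646291,  0.89038076, -0.32759393])}
top {'vertical_fov': 46.80985572635346, 'cx': 320.4786129420343, 'cy': 197.8049171359834, 'eye': array([0.45426191, 0.02557495, 1.13862268]), 'orientation': array([ 0.03419308, -0.02881058, -0.70590914,  0.70688971])}
```

View pics/scene0.png

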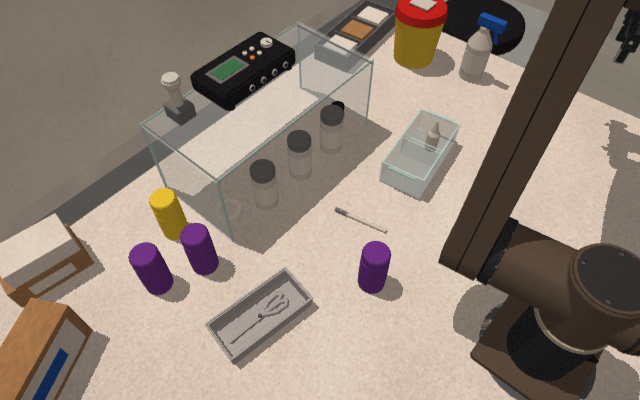

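View pics/top0.png

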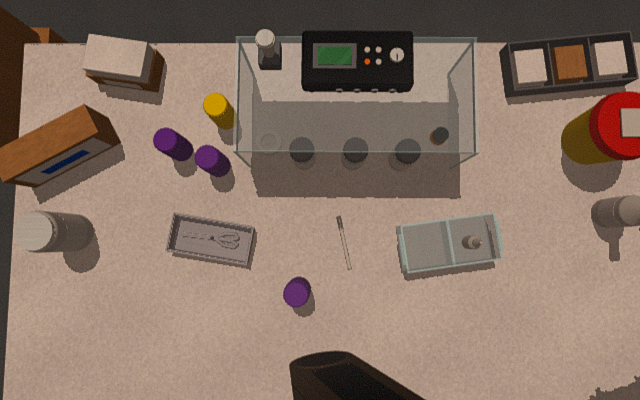

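The scene view shows three white tubs with grey caps under the shelf, at about (262,183), (299,153) and (332,127). In the top view their caps are at (302,150), (355,150) and (407,151). The purple tubs are at (172,144), (212,160) and (297,292), and the yellow one is at (219,110); these are look-alikes outside the shelf. The box is at about (449,243) with its empty compartment on the left, which should be +y. I'll measure these and enlarge a crop.

```bash
cat > h.py <<'E'
import numpy as np, cv2
from scipy.spatial.transform import Rotation as R
def cam(d): return 200/np.tan(np.radians(d["vertical_fov"]/2)), R.from_quat(d["orientation"]).as_matrix()
def back(d,uv,z):
    f,M=cam(d); v=M@np.array([(uv[0]-d["cx"])/f,-(uv[1]-d["cy"])/f,-1]); return d["eye"]+v*(z-d["eye"][2])/v[2]
def proj(d,p):
    f,M=cam(d); q=(np.atleast_2d(p)-d["eye"])@M; return np.c_[d["cx"]-f*q[:,0]/q[:,2], d["cy"]+f*q[:,1]/q[:,2]]
E
python3 - <<'E'
from h import *; from plant import read_camera
np.set_printoptions(precision=4,suppress=True)
T=read_camera("top");S=read_camera("scene")
print("shelf front z.216",back(T,(235,152),.216),back(T,(478,152),.216), "scene",back(S,(217,180),.216),back(S,(372,63),.216))
for u in ((302,150),(355,150),(407,151)): print("tub",back(T,u,.124))
for u in ((263,169),(299,138),(332,113)): print("tubS",back(S,u,.124))
print("box rim",[back(T,u,.07)[:2] for u in ((397,222),(497,215),(501,262),(401,272))])
print("purple",back(T,(297,292),.124),back(S,(376,247),.124),"pen",back(T,(339,217),.01),back(T,(349,268),.01))
c=T["frame"][80:300,220:520,::-1]; cv2.imwrite("pics/c1.png",cv2.resize(c,None,fx=2.66,fy=2.66,interpolation=2))
c=S["frame"][50:250,180:480,::-1]; cv2.imwrite("pics/c2.png",cv2.resize(c,None,fx=2.66,fy=2.66,interpolation=2))
E
```

```text
shelf front z.216 [0.6297 0.206  0.216 ] [ 0.6298 -0.285   0.216 ] scene [0.6319 0.2082 0.216 ] [ 0.6186 -0.2691  0.216 ]
tub [0.6517 0.0747 0.124 ]
tub [ 0.6518 -0.0432  0.124 ]
tub [ 0.6495 -0.1587  0.124 ]
tubS [0.6461 0.081  0.124 ]
tubS [ 0.6487 -0.0404  0.124 ]
tubS [ 0.6436 -0.1546  0.124 ]
box rim [array([ 0.4939, -0.1429]), array([ 0.5103, -0.3736]), array([ 0.4028, -0.3793]), array([ 0.3797, -0.1506])]
purple [0.34   0.0839 0.124 ] [0.3395 0.0813 0.124 ] pen [ 0.5081 -0.0111  0.01  ] [ 0.3848 -0.035   0.01  ]
```

View pics/c1.png

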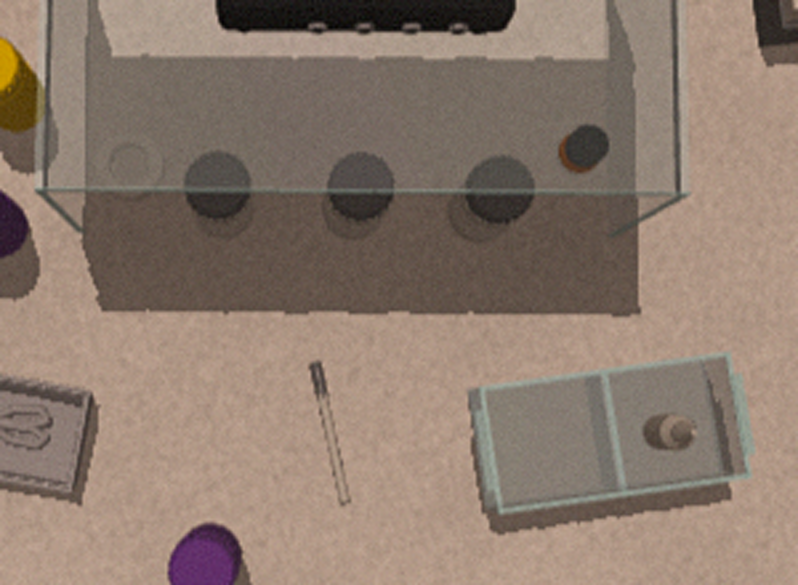

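View pics/c2.png

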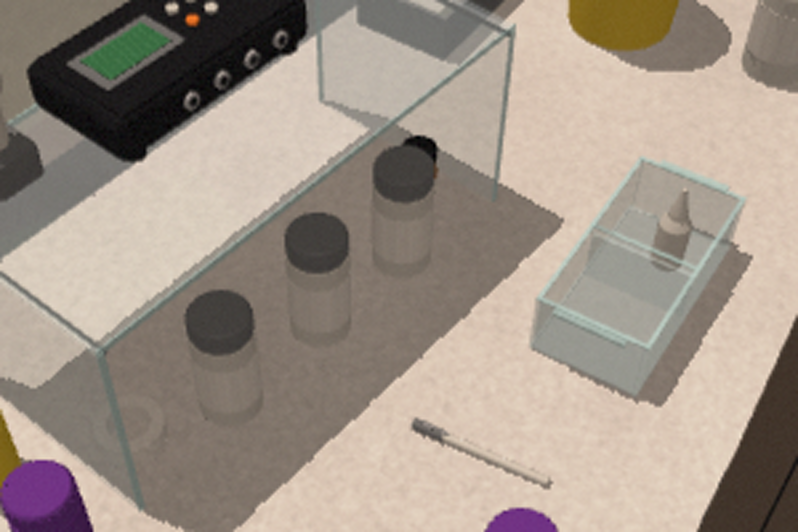

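Three grey-capped white tubs show in the enlarged crops at c1 (218,185), (361,186) and (500,189). They are round, white with grey caps, and behind the shelf edge, so they are the ones meant. The tape is at (135,165) and the jar at (585,147). The interface only turns the tool about its own x, so I need to find out how the lean can come about before I move near anything.

```bash
python3 - <<'E'
from plant import ctrl, readout
print([a for a in dir(ctrl) if a[0]!='_'],[a for a in dir(readout) if a[0]!='_'])
E
```

```text
['Unreachable', 'grasp_offset'] ['get_state']
```

Emit:
drive_tool:
  steps:
    - [0,0,0,8,1]

```text
time: 0.3
eef_pos: [0.1935, -0.6464, 0.2308]
tcp_rot: [-0.705, -0.053, 0.705, -0.052]
contact_force: [-0.0, -0.3, -0.4]
opening: 1.001
```

```bash
cat >> h.py <<'E'
def tool(s): return R.from_quat(s["tcp_rot"]).as_matrix()
E
python3 - <<'E'
from h import *; from plant import readout
np.set_printoptions(precision=4,suppress=True)
s=readout.get_state(); M=tool(s); p=s["eef_pos"]; print(M, s["qpos"])
o=np.array([p[0],p[1],0]); o/=np.linalg.norm(o); print("outward in tool",M.T@o)
E
```

```text
[[-0.0001  0.1473 -0.9891]
 [ 0.0009 -0.9891 -0.1473]
 [-1.     -0.0009  0.    ]] [-1.43    0.2867  1.5773 -0.      1.2786 -0.007 ]
outward in tool [-0.0009  0.9898 -0.1426]
```

Emit:
drive_tool:
  steps:
    - [-3,4,-0.5,0,1]
    - [-3,4,-0.5,0,1]
    - [-2,4.5,-0.6,0,1]
    - [-2,4.5,-0.6,0,1]
    - [0,4.9,-0.7,0,1]
    - [0,4.9,-0.7,0,1]
    - [0,4.9,-0.7,0,1]

```text
time: 1.0
eef_pos: [0.2722, -0.9171, 0.3276]
tcp_rot: [0.706, 0.049, -0.704, 0.057]
contact_force: [0.3, -2.2, 0.9]
opening: 0.999
```

```bash
python3 - <<'E'
from h import *; from plant import readout
np.set_printoptions(precision=4,suppress=True)
s=readout.get_state(); M=tool(s); p=s["eef_pos"]; print(M, s["qpos"],p,np.hypot(*p[:2]),s["dq"])
E
```

```text
[[ 0.0032  0.1504 -0.9886]
 [-0.0114 -0.9885 -0.1505]
 [-0.9999  0.0118 -0.0015]] [-1.3882  1.0734  0.2411  0.0011  1.8153  0.0318] [ 0.2722 -0.9171  0.3276] 0.9566390963007041 [ 0.026   1.3842 -2.204   0.0095  0.7122  0.0321]
```

Emit:
drive_tool:
  steps:
    - [0,2,-0.3,0,1]
    - [0,2,-0.3,0,1]
    - [0,2,-0.3,0,1]
    - [0,2,-0.3,0,1]

```text
time: 1.4
eef_pos: [0.2785, -0.9345, 0.3131]
tcp_rot: [0.709, 0.034, -0.701, 0.073]
contact_force: [0.0, 0.2, 0.5]
opening: 0.998
```

```bash
python3 - <<'E'
from h import *; from plant import readout
np.set_printoptions(precision=4,suppress=True)
s=readout.get_state(); M=tool(s); p=s["eef_pos"]; print(M, s["qpos"],p,np.hypot(*p[:2]),s["dq"])
E
```

```text
[[ 0.0156  0.1503 -0.9885]
 [-0.0545 -0.987  -0.1509]
 [-0.9984  0.0562 -0.0072]] [-1.3862  1.1073  0.21    0.0055  1.7678  0.0346] [ 0.2785 -0.9345  0.3131] 0.9750803640272478 [ 0.0038  0.0256  0.0013  0.0114 -0.1529  0.0067]
```

Emit:
drive_tool:
  steps:
    - [0,4.9,-0.7,0,1]
    - [0,4.9,-0.7,0,1]
    - [0,4.9,-0.7,0,1]
    - [0,4.9,-0.7,0,1]
    - [0,0,0,0,1]

```text
time: 1.9
eef_pos: [0.2896, -0.9695, 0.2806]
tcp_rot: [0.715, -0.002, -0.691, 0.109]
contact_force: [0.0, 1.1, -0.8]
opening: 1.001
```

```bash
python3 - <<'E'
from h import *; from plant import readout
np.set_printoptions(precision=5,suppress=True)
s=readout.get_state(); M=tool(s); p=s["eef_pos"]; print(M, s["qpos"],p,np.hypot(*p[:2]),s["dq"])
E
```

```text
[[ 0.04544  0.14708 -0.98808]
 [-0.15351 -0.97633 -0.15239]
 [-0.9871   0.15861 -0.02178]] [-1.38443  1.14317  0.21144  0.01623  1.627    0.03729] [ 0.2896  -0.96954  0.28062] 1.0118643773524556 [-0.0004  -0.00237 -0.00847 -0.00209  0.03335  0.00023]
```

Emit:
drive_tool:
  steps:
    - [-3,4.9,-0.7,0,1]
    - [-3,4.9,-0.7,0,1]
    - [-3,4.9,-0.7,0,1]
    - [-3,4.9,-0.7,0,1]
    - [-3,4.9,-0.7,0,1]
    - [-3,4.9,-0.7,0,1]

```text
time: 2.5
eef_pos: [0.2886, -0.9642, 0.4064]
tcp_rot: [0.72, -0.055, -0.673, 0.161]
contact_force: [0.6, 0.5, -0.6]
opening: 1.003
```

```bash
cat > st.py <<'E'
from h import *; from plant import readout
np.set_printoptions(precision=4,suppress=True)
s=readout.get_state(); M=tool(s); p=s["eef_pos"]; print(M,"\nq", s["qpos"],"p",p,"r",np.hypot(*p[:2]),"lean",np.degrees(np.arccos(-M[2,0])),"yaw",np.degrees(np.arctan2(M[1,0],M[0,0])),"t",s["time"],"F",s["contact_force"],"o",s["opening"])
E
python3 st.py
```

```text
[[ 0.088   0.1369 -0.9867]
 [-0.2954 -0.9424 -0.1571]
 [-0.9513  0.3053 -0.0424]] 
q [-1.3886  1.0206  0.21    0.033   1.5993  0.0371] p [ 0.2886 -0.9642  0.4064] r 1.006509627014148 lean 17.954146664657088 yaw -73.42159988871978 t 2.5 F [ 0.6161  0.4826 -0.5821] o 1.0030911402053475
```

```bash
cat > to.py <<'E'
import sys
from h import *; from plant import readout
np.set_printoptions(precision=3,suppress=True)
s=readout.get_state(); M=tool(s); a=np.array(eval(sys.argv[1])); d=a-s["eef_pos"]; t=M.T@d*100; n=np.ceil(abs(t).max()/4.6)
print("tool cm",t,"rows",n,"per row",t/n)
E
python3 to.py "[.27,-.70,.48]"; python3 - <<'E'
from h import *; from plant import readout
M=tool(readout.get_state()); print(M.T@np.array([.48,1.05,0])*100)
E
```

```text
tool cm [-14.971 -22.909  -2.627] rows 5.0 per row [-2.994 -4.582 -0.525]
[-26.79959428 -92.37789313 -63.85222476]
```

Emit:
drive_tool:
  steps:
    - [-3,-3.9,-0.5,0,1]
    - [-3,-3.9,-0.5,0,1]
    - [-3,-3.9,-0.5,0,1]
    - [-3,-3.9,-0.5,0,1]
    - [-3,-3.9,-0.5,0,1]
    - [-1.15,-3.9,-2.7,0,1]
    - [-1.15,-3.9,-2.7,0,1]
    - [-1.15,-3.9,-2.7,0,1]
    - [-1.15,-3.9,-2.7,0,1]
    - [-1.15,-3.9,-2.7,0,1]

```text
time: 3.5
eef_pos: [0.3772, -0.5305, 0.4871]
tcp_rot: [0.72, -0.055, -0.673, 0.16]
contact_force: [1.6, 0.2, -0.2]
opening: 0.994
```

```bash
python3 st.py
```

```text
[[ 0.0889  0.1362 -0.9867]
 [-0.2945 -0.9427 -0.1566]
 [-0.9515  0.3045 -0.0437]] 
q [-1.0855 -0.0034  1.4667 -0.06    1.3714  0.3375] p [ 0.3772 -0.5305  0.4871] r 0.6509169179228453 lean 17.91728337424152 yaw -73.20476665075863 t 3.5 F [ 1.635   0.1733 -0.1644] o 0.9941367088545088
```

Emit:
drive_tool:
  steps:
    - [-1.15,-3.9,-2.7,0,1]
    - [-1.15,-3.9,-2.7,0,1]
    - [-1.15,-3.9,-2.7,0,1]
    - [-1.15,-3.9,-2.7,0,1]
    - [-1.15,-3.9,-2.7,0,1]
    - [-1.15,-3.9,-2.7,0,1]
    - [-1.15,-3.9,-2.7,0,1]
    - [-1.15,-3.9,-2.7,0,1]
    - [-1.15,-3.9,-2.7,0,1]
    - [-1.15,-3.9,-2.7,0,1]

```text
time: 4.5
eef_pos: [0.5801, -0.0865, 0.4905]
tcp_rot: [0.721, -0.054, -0.672, 0.159]
contact_force: [0.5, -0.2, 0.3]
opening: 1.0
```

Emit:
drive_tool:
  steps:
    - [-1.15,-3.9,-2.7,0,1]
    - [-1.15,-3.9,-2.7,0,1]
    - [-1.15,-3.9,-2.7,0,1]
    - [-1.15,-3.9,-2.7,0,1]
    - [-1.15,-3.9,-2.7,0,1]
    - [-1.15,-3.9,-2.7,0,1]
    - [-1.15,-3.9,-2.7,0,1]

```text
time: 5.2
eef_pos: [0.7222, 0.2239, 0.4928]
tcp_rot: [0.721, -0.054, -0.672, 0.159]
contact_force: [0.2, -0.0, 1.1]
opening: 1.002
```

```bash
python3 st.py; python3 - <<'E'
from h import *; from plant import readout
s=readout.get_state();M=tool(s);p=s["eef_pos"]; print(M.T@np.array([.866,.5,0]),M.T@np.array([0,0,1]))
E
```

```text
[[ 0.0904  0.1363 -0.9865]
 [-0.2907 -0.9438 -0.157 ]
 [-0.9525  0.301  -0.0457]] 
q [ 0.2676  0.436   0.9439 -0.314   1.7422  1.6306] p [0.7222 0.2239 0.4928] r 0.7561005277380628 lean 17.726539921782347 yaw -72.72703021609124 t 5.2 F [ 0.2239 -0.0326  1.0729] o 1.002435455663123
[-0.06707994 -0.35389911 -0.93285138] [-0.95252055  0.30102415 -0.04570627]
```

Emit:
drive_tool:
  steps:
    - [-2,-1,-3.9,0,1]
    - [-2,-1,-3.9,0,1]
    - [-2,-1,-3.9,0,1]
    - [-2.6,-0.7,-3.9,0,1]
    - [-2.6,-0.7,-3.9,0,1]
    - [-2.6,-0.7,-3.9,0,1]
    - [-2.6,-0.7,-3.9,0,1]
    - [-2.6,-0.7,-3.9,0,1]
    - [-2.6,-0.7,-3.9,0,1]

```text
time: 6.1
eef_pos: [0.8186, 0.3087, 0.5629]
tcp_rot: [0.769, -0.038, -0.618, 0.158]
contact_force: [0.3, -0.3, -0.6]
opening: 0.999
```

```bash
python3 st.py; python3 - <<'E'
from h import *; from plant import readout
s=readout.get_state();M=tool(s);p=s["eef_pos"]; print(M.T@np.array([.866,.5,0]),M.T@np.array([0,0,1]))
E
```

```text
[[ 0.2321  0.1381 -0.9628]
 [-0.2538 -0.947  -0.1971]
 [-0.939   0.2901 -0.1848]] 
q [ 0.3353  0.8472  0.21   -0.3432  1.9211  1.587 ] p [0.8186 0.3087 0.5629] r 0.8748632556108906 lean 20.11739537533027 yaw -47.549542241437884 t 6.1 F [ 0.3348 -0.3337 -0.615 ] o 0.9986642917151278
[ 0.074147   -0.3538646  -0.93232938] [-0.93898987  0.29009298 -0.18478118]
```

```bash
python3 - <<'E'
from h import *; from plant import readout
s=readout.get_state();M=tool(s)
for az,o,u in((90,4.8,0),(50,4.3,2)): a=np.radians(az);print(M.T@np.array([o*np.cos(a),o*np.sin(a),u]))
E
```

```text
[-1.21816093 -4.54548883 -0.94584104]
[-2.07229091 -2.15734751 -3.67987257]
```

Emit:
drive_tool:
  steps:
    - [-1.2,-4.5,-0.9,0,1]
    - [-1.2,-4.5,-0.9,0,1]
    - [-1.2,-4.5,-0.9,0,1]
    - [-2,-2.2,-3.7,0,1]
    - [-2,-2.2,-3.7,0,1]
    - [-2,-2.2,-3.7,0,1]
    - [-2,-2.2,-3.7,0,1]
    - [-2,-2.2,-3.7,0,1]

```text
time: 6.9
eef_pos: [0.7717, 0.4902, 0.5366]
tcp_rot: [0.812, -0.012, -0.564, 0.149]
contact_force: [-0.4, -0.1, -0.1]
opening: 1.0
```

```bash
python3 st.py; python3 - <<'E'
from h import *; from plant import readout
s=readout.get_state();M=tool(s)
for az,o,u in((90,4.8,0),(50,4.3,2)): a=np.radians(az);print(M.T@np.array([o*np.cos(a),o*np.sin(a),u]))
E
```

```text
[[ 0.3625  0.149  -0.92  ]
 [-0.1867 -0.9555 -0.2283]
 [-0.9131  0.2545 -0.3185]] 
q [ 0.5506  0.8856  0.21   -0.3665  1.8028  1.7938] p [0.7717 0.4902 0.5366] r 0.9142808845658494 lean 24.062849958320005 yaw -27.249149913312948 t 6.9 F [-0.4011 -0.1399 -0.0983] o 0.9999034546118871
[-0.89609974 -4.5864894  -1.0959563 ]
[-1.4392287  -2.22656285 -3.93205273]
```

Emit:
drive_tool:
  steps:
    - [-1.4,-3,-3.5,0,1]
    - [-1.4,-3,-3.5,0,1]
    - [-1.4,-3,-3.5,0,1]
    - [-1.4,-3,-3.5,0,1]
    - [-1.4,-3,-3.5,0,1]
    - [-1.4,-3,-3.5,0,1]

```text
time: 7.5
eef_pos: [0.7453, 0.5916, 0.5257]
tcp_rot: [0.848, 0.02, -0.511, 0.136]
contact_force: [-0.8, -0.1, -0.7]
opening: 1.0
```

```bash
python3 st.py; python3 - <<'E'
from h import *; from plant import readout
s=readout.get_state();M=tool(s)
for az,o,u in((90,4.8,0),(50,4.3,2)): a=np.radians(az);print(M.T@np.array([o*np.cos(a),o*np.sin(a),u]))
E
```

```text
[[ 0.4766  0.173  -0.8619]
 [-0.104  -0.9624 -0.2507]
 [-0.873   0.2092 -0.4407]] 
q [ 0.6632  0.9093  0.2108 -0.3869  1.6709  1.8977] p [0.7453 0.5916 0.5257] r 0.9515308539700291 lean 29.196240073719466 yaw -12.315935838347912 t 7.5 F [-0.7973 -0.0534 -0.7291] o 1.0004437125792136
[-0.49943656 -4.6197365  -1.20357708]
[-0.77139522 -2.27364693 -4.08967957]
```

Emit:
drive_tool:
  steps:
    - [-0.7,-3.6,-3.2,0,1]
    - [-0.7,-3.6,-3.2,0,1]
    - [-0.7,-3.6,-3.2,0,1]
    - [-0.7,-3.6,-3.2,0,1]
    - [-0.7,-3.6,-3.2,0,1]

```text
time: 8.0
eef_pos: [0.7152, 0.6823, 0.5043]
tcp_rot: [0.875, 0.051, -0.467, 0.12]
contact_force: [0.7, -0.0, -0.0]
opening: 0.995
```

```bash
python3 st.py; python3 to.py "[.50,.1,.5]"
```

```text
[[ 0.5592  0.2012 -0.8043]
 [-0.0238 -0.9658 -0.2581]
 [-0.8287  0.1635 -0.5353]] 
q [ 0.7614  0.9457  0.2112 -0.4149  1.5485  1.9945] p [0.7152 0.6823 0.5043] r 0.9884898469513509 lean 34.03208109597287 yaw -2.4360801041253164 t 8.0 F [ 0.7077 -0.0446 -0.0251] o 0.9946899012248321
tool cm [-10.292  51.843  32.57 ] rows 12.0 per row [-0.858  4.32   2.714]
```

Emit:
drive_tool:
  steps:
    - [-0.8,4,2.5,0,1]
    - [-0.8,4,2.5,0,1]
    - [-0.8,4,2.5,0,1]
    - [-0.8,4,2.5,0,1]
    - [-0.8,4,2.5,0,1]
    - [-0.8,4,2.5,0,1]
    - [-0.8,4,2.5,0,1]
    - [0,0,0,8.5,1]
    - [0,0,0,8.5,1]
    - [0,0,0,0,1]

```text
time: 9.0
eef_pos: [0.6127, 0.395, 0.5087]
tcp_rot: [0.883, -0.019, -0.468, -0.01]
contact_force: [0.1, -0.3, -0.6]
opening: 0.998
```

```bash
python3 st.py; python3 to.py "[.52,-.04,.40]"; python3 - <<'E'
from h import *; from plant import read_camera
T=read_camera("top");S=read_camera("scene")
from scipy.optimize import least_squares
c1=lambda u:(220+u[0]/2.66,80+u[1]/2.66); c2=lambda u:(180+u[0]/2.66,50+u[1]/2.66)
for a,b in (((218,185),(220,309)),((361,186),(317,230)),((500,189),(404,163))): print("tub",back(T,c1(a),.124)[:2],back(S,c2(b),.124)[:2])
print("edge",back(T,c1((40,190)),.216),back(T,c1((686,195)),.216),back(S,c2((101,350)),.216),back(S,c2((513,30)),.216))
# box fit
loc=np.array([[.055,.11,.07],[.055,-.11,.07],[-.055,-.11,.07],[-.055,.11,.07]])
tp=[c1(u) for u in((480,389),(728,354),(748,474),(497,512))]; sp=[c2(u) for u in((537,298),(642,160),(744,202),(646,347))]
def res(q,o=None):
    w=loc@R.from_euler("z",q[2]).as_matrix().T+[q[0],q[1],0]
    return np.r_[(proj(T,w)-tp).ravel(),(proj(S,w)-[sp[k] for k in (0,1,2,3)]).ravel()]
r=least_squares(res,[.45,-.26,0]); q=r.x; print("box",q,r.fun.round(1)); print("comp",q[:2]+.054*np.array([-np.sin(q[2]),np.cos(q[2])]))
E
```

```text
[[ 0.5607 -0.0439 -0.8269]
 [-0.0248 -0.999   0.0363]
 [-0.8277  0.0001 -0.5612]] 
q [ 0.5401  0.0906  1.3856 -0.3425  1.1725  2.2087] p [0.6127 0.395  0.5087] r 0.7290568247048991 lean 34.141773437518054 yaw -2.5291749816734437 t 9.0 F [ 0.0601 -0.2529 -0.5933] o 0.9979612997658676
tool cm [ 4.878 43.868 12.195] rows 10.0 per row [0.488 4.387 1.219]
tub [0.65274061 0.07480762] [0.65235364 0.07553612]
tub [ 0.65192306 -0.04479675] [ 0.65163304 -0.04436333]
tub [ 0.64941364 -0.16080924] [ 0.64766847 -0.15910933]
edge [0.63085096 0.20592752 0.216     ] [ 0.62714778 -0.28467215  0.216     ] [0.62761979 0.20966398 0.216     ] [ 0.62090565 -0.27565728  0.216     ]
box [ 0.44606659 -0.26392784  0.13716417] [-1.4 -0.6 -0.3 -0.4  0.2  2.1 -0.6  0.9 -0.8 -0.7 -0.6 -2.3  0.7 -2.1
  0.6  0.2]
comp [ 0.43868293 -0.21043502]
```

Emit:
drive_tool:
  steps:
    - [0.5,4.4,1.2,0,1]
    - [0.5,4.4,1.2,0,1]
    - [0.5,4.4,1.2,0,1]
    - [0.5,4.4,1.2,0,1]
    - [0.5,4.4,1.2,0,1]
    - [0.5,4.4,1.2,0,1]
    - [0.5,4.4,1.2,0,1]
    - [0.5,4.4,1.2,0,1]
    - [0.5,4.4,1.2,0,1]
    - [0.5,4.4,1.2,0,1]

```text
time: 10.1
eef_pos: [0.5221, -0.0426, 0.3999]
tcp_rot: [0.883, -0.019, -0.468, -0.008]
contact_force: [-0.9, -0.6, 0.2]
opening: 1.001
```

```bash
python3 st.py; python3 to.py "[.54,-.045,.12]"
```

```text
[[ 0.5605 -0.0408 -0.8271]
 [-0.0257 -0.9992  0.0318]
 [-0.8277  0.0035 -0.5611]] 
q [-0.3601 -0.4724  2.0571  0.2083  0.9943  1.1871] p [ 0.5221 -0.0426  0.3999] r 0.5238207791265247 lean 34.13239465998632 yaw -2.6298757947533056 t 10.1 F [-0.8934 -0.6231  0.2468] o 1.0013859639707208
tool cm [24.178  0.074 14.215] rows 6.0 per row [4.03  0.012 2.369]
```

Emit:
drive_tool:
  steps:
    - [4,0,2.4,0,1]
    - [4,0,2.4,0,1]
    - [4,0,2.4,0,1]
    - [4,0,2.4,0,1]
    - [4,0,2.4,0,1]
    - [4,0,2.4,0,1]
    - [0,0,0,0,1]

```text
time: 10.8
eef_pos: [0.5325, -0.0402, 0.1113]
tcp_rot: [0.879, -0.017, -0.476, -0.011]
contact_force: [-1.5, 0.4, -1.0]
opening: 1.001
```

```bash
python3 st.py; python3 - <<'E'
from h import *; from plant import read_camera
d=read_camera("wrist"); f=d["frame"]
im=f[:,:,::-1].copy()
for x,y in ((.6525,.075),(.6517,-.0446),(.6485,-.160)):
    for z,r in ((0,.029),(.1,.029),(.124,.0275)):
        a=np.linspace(0,6.28,40); pts=proj(d,np.c_[x+r*np.cos(a),y+r*np.sin(a),0*a+z]); cv2.polylines(im,[pts.astype(int)],True,(0,0,255),1)
pts=proj(d,np.array([[.631,.206,.216],[.625,-.28,.216]])); cv2.polylines(im,[pts.astype(int)],False,(0,255,0),1)
cv2.imwrite("pics/w1.png",im); print({k:v for k,v in d.items() if k!="frame"})
E
```

```text
[[ 0.5457 -0.0413 -0.8369]
 [-0.0201 -0.9991  0.0361]
 [-0.8377 -0.0029 -0.5461]] 
q [-0.3449 -0.1394  2.3511  0.4309  0.4077  0.9162] p [ 0.5325 -0.0402  0.1113] r 0.5340315696712873 lean 33.10002979283454 yaw -2.109373761246736 t 10.8 F [-1.4542  0.4163 -0.9502] o 1.001100549703758
{'vertical_fov': 65.35216364767135, 'cx': 315.7471706914502, 'cy': 200.5897138782351, 'eye': array([ 0.51487934, -0.04036124,  0.26930247]), 'orientation': array([-0.10130113,  0.10441752,  0.71391746, -0.68495031])}
```

View pics/w1.png

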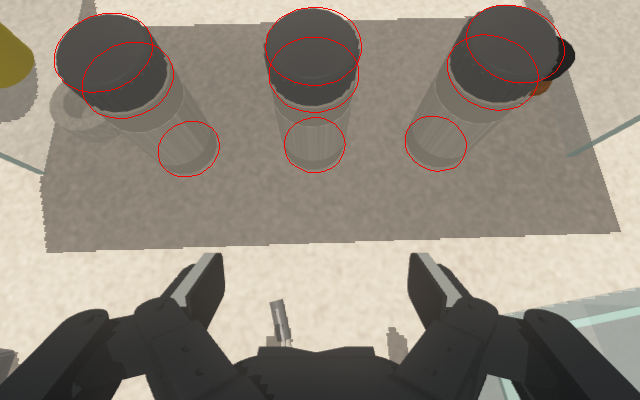

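The overlaid predictions from the two fixed cameras sit on the three caps and bases in the wrist view to within about 2 px, for example the middle cap at (312,45). The fingers straddle the middle tub's line, so I'm going in on that one first.

```bash
python3 to.py "[.660,-.0448,.064]"
```

```text
tool cm [11.253 -0.172 -7.495] rows 3.0 per row [ 3.751 -0.057 -2.498]
```

Emit:
drive_tool:
  steps:
    - [1.9,0,-1.2,0,1]
    - [1.9,0,-1.2,0,1]
    - [1.9,0,-1.2,0,1]
    - [1.9,0,-1.3,0,1]
    - [1.9,-0.1,-1.3,0,1]
    - [1.8,-0.1,-1.3,0,1]
    - [0,0,0,0,1]

```text
time: 11.55
eef_pos: [0.6675, -0.0467, 0.0734]
tcp_rot: [0.885, -0.02, -0.466, -0.008]
contact_force: [-0.7, 0.2, -0.3]
opening: 1.003
```

```bash
python3 st.py;python3 to.py "[.660,-.0448,.064]"
```

```text
[[ 0.5655 -0.0424 -0.8236]
 [-0.027  -0.9991  0.033 ]
 [-0.8243  0.0036 -0.5662]] 
q [-0.268   0.2305  2.0597  0.4503  0.2883  0.9479] p [ 0.6675 -0.0467  0.0734] r 0.6691055173532962 lean 34.48310591177922 yaw -2.729474652925154 t 11.55 F [-0.7169  0.2254 -0.3193] o 1.002862605380909
tool cm [ 0.344 -0.16   1.152] rows 1.0 per row [ 0.344 -0.16   1.152]
```

Emit:
drive_tool:
  steps:
    - [0.2,-0.1,0.6,0,1]
    - [0.2,-0.1,0.6,0,1]
    - [0,0,0,0,1]

```text
time: 11.85
eef_pos: [0.6534, -0.043, 0.058]
tcp_rot: [0.883, -0.019, -0.47, -0.01]
contact_force: [0.8, 0.8, -1.0]
opening: 0.999
```

```bash
python3 st.py
```

```text
[[ 0.5578 -0.0435 -0.8288]
 [-0.0249 -0.9991  0.0357]
 [-0.8296  0.0007 -0.5584]] 
q [-0.2684  0.2327  2.0913  0.4893  0.267   0.9083] p [ 0.6534 -0.043   0.058 ] r 0.6548597418921775 lean 33.94431632576191 yaw -2.551562471750898 t 11.85 F [ 0.7778  0.762  -0.955 ] o 0.999030950890708
```

Emit:
drive_tool:
  steps:
    - [0,0,-0.8,0,1]
    - [0,0,0,0,0.85]
    - [0,0,0,0,0.5]
    - [0,0,0,0,0.5]
    - [0,0,0,0,0.5]
    - [0,0,0,0,0.5]
  force: 40

```text
time: 12.45
eef_pos: [0.6628, -0.0441, 0.0641]
tcp_rot: [0.883, -0.02, -0.468, -0.01]
contact_force: [-0.1, -0.2, 4.7]
opening: 0.662
```

```bash
python3 st.py; python3 - <<'E'
from h import *; from plant import readout
s=readout.get_state();print(tool(s).T@np.array([0,0,.01]),s["joint_efforts"],s["wrist_torque"])
E
```

```text
[[ 0.5612 -0.0442 -0.8265]
 [-0.0263 -0.999   0.0355]
 [-0.8273  0.0019 -0.5618]] 
q [-0.2654  0.2386  2.0702  0.4644  0.2754  0.9367] p [ 0.6628 -0.0441  0.0641] r 0.6642234967260905 lean 34.18055047869103 yaw -2.6876795355877263 t 12.45 F [-0.1152 -0.2204  4.6569] o 0.6622555659400563
[-8.27271330e-03  1.85850602e-05 -5.61799512e-03] [-6.62511103e-01 -3.00190902e+01 -2.09654170e+01  8.20235442e-02
 -6.28359485e-01  2.61826662e-02] [ 0.04106937 -0.11607154  0.02405008]
```

Emit:
drive_tool:
  steps:
    - [-0.4,0,-0.3,0,0.5]
    - [-0.4,0,-0.3,0,0.5]
    - [-0.4,0,-0.3,0,0.5]
    - [0,0,0,0,0.5]
    - [0,0,0,0,0.5]
    - [0,0,0,0,0.5]

```text
time: 13.05
eef_pos: [0.6622, -0.0438, 0.0776]
tcp_rot: [0.883, -0.02, -0.469, -0.01]
contact_force: [-0.5, -0.3, -0.5]
opening: 0.663
```

```bash
python3 st.py|tail -1; python3 - <<'E'
from plant import readout
s=readout.get_state();print(s["joint_efforts"],s["wrist_torque"])
E
```

```text
q [-0.2652  0.2137  2.0675  0.4205  0.3033  0.9824] p [ 0.6622 -0.0438  0.0776] r 0.663677662136416 lean 33.99707444626847 yaw -2.60380995463747 t 13.05 F [-0.5442 -0.2563 -0.5142] o 0.6631953361625214
[-4.21350458e-03 -3.30103397e+01 -2.44261318e+01  2.21048123e-01
 -1.11648917e+00  4.45337610e-04] [-0.02301885  0.36426463  0.02143839]
```

The middle tub reads about -0.5 N, which makes it a nearly empty one. I'm setting it back down.

Emit:
drive_tool:
  steps:
    - [0.4,0,0.2,0,0.5]
    - [0.4,0,0.3,0,0.5]
    - [0.3,0,0.2,0,0.5]
    - [0,0,0,0,0.5]
    - [0,0,0,0,0.5]

```text
time: 13.55
eef_pos: [0.6626, -0.0439, 0.0644]
tcp_rot: [0.883, -0.02, -0.469, -0.01]
contact_force: [-0.2, -0.3, -0.2]
opening: 0.665
```

```bash
python3 st.py|tail -1
```

```text
q [-0.2651  0.2383  2.0687  0.4565  0.28    0.9449] p [ 0.6626 -0.0439  0.0644] r 0.664088822331498 lean 33.988739999729 yaw -2.6006419875369082 t 13.55 F [-0.2216 -0.3059 -0.2172] o 0.6646078278933193
```

Emit:
drive_tool:
  steps:
    - [0.05,0,0,0,0.5]
    - [0,0,0,0,0.72]
    - [0,0,0,0,0.85]
    - [0,0,0,0,1]
    - [0,0,0,0,1]
    - [-1.2,0,0.8,0,1]
    - [-1.9,0,1.3,0,1]
    - [-1.9,0,1.3,0,1]
    - [-1.9,0,1.3,0,1]
    - [-1.9,0,1.3,0,1]

```text
time: 14.55
eef_pos: [0.5635, -0.0395, 0.1042]
tcp_rot: [0.883, -0.02, -0.469, -0.01]
contact_force: [0.3, -0.1, -0.0]
opening: 0.996
```

```bash
python3 st.py; python3 to.py "[.56,.075,.105]"; python3 to.py "[.56,-.160,.105]"
```

```text
[[ 0.5593 -0.0439 -0.8278]
 [-0.0257 -0.999   0.0356]
 [-0.8286  0.0013 -0.5599]] 
q [-0.3174 -0.0507  2.2923  0.4464  0.3553  0.9199] p [ 0.5635 -0.0395  0.1042] r 0.5648804941136375 lean 34.047666908656055 yaw -2.6271192007296533 t 14.55 F [ 0.3243 -0.1315 -0.0257] o 0.9956060738453522
tool cm [ -0.558 -11.425   0.651] rows 3.0 per row [-0.186 -3.808  0.217]
tool cm [ 0.045 12.053 -0.186] rows 3.0 per row [ 0.015  4.018 -0.062]
```

Next is the +y tub.

Emit:
drive_tool:
  steps:
    - [-0.1,-3.8,0.1,0,1]
    - [-0.1,-3.8,0.1,0,1]
    - [-0.1,-3.8,0.1,0,1]
    - [0,0,0,0,1]

```text
time: 14.95
eef_pos: [0.5648, 0.0758, 0.1048]
tcp_rot: [0.883, -0.018, -0.469, -0.009]
contact_force: [-0.3, -0.4, 0.5]
opening: 0.999
```

```bash
python3 st.py; python3 to.py "[.6635,.075,.064]"
```

```text
[[ 0.5595 -0.0391 -0.8279]
 [-0.0228 -0.9992  0.0317]
 [-0.8285  0.0012 -0.56  ]] 
q [-0.046  -0.0333  2.2743  0.0096  0.3063  1.5553] p [0.5648 0.0758 0.1048] r 0.5698455433019538 lean 34.053021906277266 yaw -2.337031630970692 t 14.95 F [-0.2833 -0.3786  0.4876] o 0.9987379370496489
tool cm [ 8.901 -0.315 -5.893] rows 2.0 per row [ 4.451 -0.158 -2.946]
```

Emit:
drive_tool:
  steps:
    - [1.8,-0.1,-1.2,0,1]
    - [1.8,-0.1,-1.2,0,1]
    - [1.8,-0.1,-1.2,0,1]
    - [1.8,0,-1.2,0,1]
    - [1.7,0,-1.1,0,1]
    - [0,0,0,0,1]

```text
time: 15.55
eef_pos: [0.6653, 0.0699, 0.0631]
tcp_rot: [0.883, -0.02, -0.469, -0.01]
contact_force: [-0.8, -0.8, -1.2]
opening: 0.999
```

```bash
python3 st.py; python3 to.py "[.6635,.075,.064]"
```

```text
[[ 0.5588 -0.045  -0.8281]
 [-0.0263 -0.999   0.0365]
 [-0.8289  0.0014 -0.5594]] 
q [-0.0467  0.2537  2.0527 -0.001   0.2416  1.5696] p [0.6653 0.0699 0.0631] r 0.6689410964527184 lean 34.013171480923816 yaw -2.699474233567029 t 15.55 F [-0.8148 -0.7889 -1.1616] o 0.999426722786246
tool cm [-0.191 -0.504  0.113] rows 1.0 per row [-0.191 -0.504  0.113]
```

Emit:
drive_tool:
  steps:
    - [-0.1,-0.5,0,0,1]
    - [0,0,0,0,0.85]
    - [0,0,0,0,0.5]
    - [0,0,0,0,0.5]
    - [0,0,0,0,0.5]
    - [0,0,0,0,0.5]
  force: 40

```text
time: 16.15
eef_pos: [0.6637, 0.0764, 0.0654]
tcp_rot: [0.883, -0.019, -0.469, -0.01]
contact_force: [-2.4, 3.9, 5.5]
opening: 0.656
```

```bash
python3 st.py|tail -1
```

```text
q [-0.0348  0.2482  2.0545 -0.0237  0.244   1.6006] p [0.6637 0.0764 0.0654] r 0.6681318771105803 lean 34.093380403591645 yaw -2.5801110365912736 t 16.15 F [-2.363   3.8554  5.5352] o 0.6561411453085931
```

Emit:
drive_tool:
  steps:
    - [-0.4,0,-0.3,0,0.5]
    - [-0.4,0,-0.3,0,0.5]
    - [-0.4,0,-0.3,0,0.5]
    - [0,0,0,0,0.5]
    - [0,0,0,0,0.5]
    - [0,0,0,0,0.5]

```text
time: 16.75
eef_pos: [0.6639, 0.0759, 0.079]
tcp_rot: [0.883, -0.02, -0.47, -0.01]
contact_force: [-1.5, -0.7, -3.0]
opening: 0.659
```

```bash
python3 st.py|tail -1; python3 - <<'E'
from plant import readout
s=readout.get_state();print(s["joint_efforts"],s["wrist_torque"])
E
```

```text
q [-0.0355  0.2245  2.0507 -0.0217  0.2738  1.598 ] p [0.6639 0.0759 0.079 ] r 0.6682409468925193 lean 33.961860613474805 yaw -2.636839918511261 t 16.75 F [-1.4989 -0.7363 -3.005 ] o 0.6590638356137092
[-1.69460219e-02 -3.54057884e+01 -2.61378032e+01 -1.22243221e-02
 -1.70618311e+00  1.28708543e-03] [-0.01740304  0.5817422  -0.0111597 ]
```

Lifting the +y tub reads -3.0 N and -2.4 N m more on joint 2, so it is the full one. Before carrying it I'll fit the arm's planar kinematics to plan the set-down and the regrasp.

```bash
cat > kin.py <<'E'
from h import *
from scipy.optimize import least_squares
D=np.array([[.2872,1.5782,1.2786,.19346,-.64598,.22991],[1.1073,.21,1.7678,.2785,-.9345,.3131],[1.14317,.21144,1.627,.2896,-.96954,.28062],[1.0206,.21,1.5993,.2886,-.9642,.4064],
[-.0034,1.4667,1.3714,.3772,-.5305,.4871],[.2537,2.0527,.2416,.6653,.0699,.0631],[-.0333,2.2743,.3063,.5648,.0758,.1048],[.2245,2.0507,.2738,.6639,.0759,.079]])
def fk(k,q2,q3,q5):
    h,a2,a3,d,r0=k; A=q2;B=q2+q3;C=B+q5
    return r0+a2*np.sin(A)+a3*np.sin(B)+d*np.sin(C), h+a2*np.cos(A)+a3*np.cos(B)+d*np.cos(C)
def f(k):
    r,z=fk(k[:5],*D[:,:3].T); return np.r_[r-np.sqrt(D[:,3]**2+D[:,4]**2-k[5]**2), z-D[:,5]]
s=least_squares(f,[.3,.4,.4,.2,0,.1]); K=s.x
if __name__=="__main__":
    print(K,(s.fun*1000).round(1))
    # reachable lean range at TCP (r,z)
    for z in (.06,.08,.15,.25):
      for r in (.45,.48,.52,.56,.6):
        rp=np.sqrt(r*r-K[5]**2); ok=[]
        for L in range(-20,50,2):
            t=np.pi-np.radians(L); x=rp-K[4]-K[3]*np.sin(t); y=z-K[0]-K[3]*np.cos(t); c=(x*x+y*y-K[1]**2-K[2]**2)/(2*K[1]*K[2])
            if abs(c)<1:
                q3=np.arccos(c); q2=np.arctan2(x,y)-np.arctan2(K[2]*np.sin(q3),K[1]+K[2]*np.cos(q3)); q5=t-q2-q3
                if .21<q3<2.48 and .24<q5<2.81 and -.9<q2<2.22: ok.append(L)
        print(z,r,(ok[0],ok[-1]) if ok else None)
E
python3 kin.py; python3 st.py|tail -1
```

```text
[ 2.02806043e-01  4.51616224e-01  5.71789103e-01  2.35888834e-01
  4.56491101e-03 -9.62863962e-07] [ 4.8  0.3 -0.3 -5.6 -8.2  4.8 -0.1  4.3  4.1 -0.5 -0.7 -1.2  3.8 -2.4
 -1.2 -1.9]
0.06 0.45 (-20, 24)
0.06 0.48 (-20, 32)
0.06 0.52 (-20, 32)
0.06 0.56 (-20, 32)
0.06 0.6 (-20, 32)
0.08 0.45 (-20, 26)
0.08 0.48 (-20, 32)
0.08 0.52 (-20, 34)
0.08 0.56 (-20, 34)
0.08 0.6 (-20, 34)
0.15 0.45 (-20, 32)
0.15 0.48 (-20, 38)
0.15 0.52 (-20, 42)
0.15 0.56 (-20, 40)
0.15 0.6 (-20, 40)
0.25 0.45 (-20, 44)
0.25 0.48 (-20, 48)
0.25 0.52 (-20, 48)
0.25 0.56 (-20, 48)
0.25 0.6 (-20, 48)
q [-0.0355  0.2245  2.0507 -0.0217  0.2738  1.598 ] p [0.6639 0.0759 0.079 ] r 0.6682409468925193 lean 33.961860613474805 yaw -2.636839918511261 t 16.75 F [-1.4989 -0.7363 -3.005 ] o 0.6590638356137092kin.py:9: RuntimeWarning: invalid value encountered in sqrt
  r,z=fk(k[:5],*D[:,:3].T); return np.r_[r-np.sqrt(D[:,3]**2+D[:,4]**2-k[5]**2), z-D[:,5]]
```

Emit:
drive_tool:
  steps:
    - [-0.8,0.1,1.2,0,0.5]
    - [-1.2,0.1,1.8,0,0.5]
    - [-1.2,0.1,1.8,0,0.5]
    - [-1.2,0.1,1.8,0,0.5]
    - [-1.2,0.1,1.8,0,0.5]
    - [-0.6,0,0.9,0,0.5]
    - [0,0,0,0,0.5]

```text
time: 17.45
eef_pos: [0.5509, 0.0761, 0.0781]
tcp_rot: [0.882, -0.02, -0.47, -0.01]
contact_force: [-0.5, 0.7, -3.2]
opening: 0.661
```

```bash
python3 st.py;python3 - <<'E'
from h import *; from plant import read_camera
for n in ("wrist","scene"):
    f=read_camera(n)["frame"][:,:,::-1]; cv2.imwrite(f"pics/{n}2.png",f if n=="wrist" else cv2.resize(f[60:300,140:460],None,fx=2.4,fy=2.4))
E
```

```text
[[ 0.5576 -0.0438 -0.829 ]
 [-0.0255 -0.999   0.0357]
 [-0.8297  0.0012 -0.5582]] 
q [-0.0451 -0.0089  2.3126 -0.0014  0.2457  1.5704] p [0.5509 0.0761 0.0781] r 0.5561196402686134 lean 33.92805613471916 yaw -2.616331795694273 t 17.45 F [-0.4506  0.6627 -3.1528] o 0.6610171750174585
```

View pics/scene2.png

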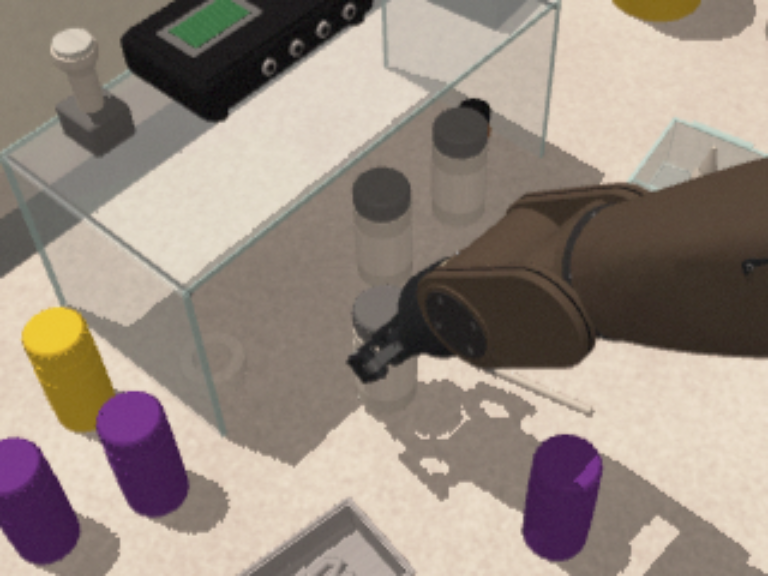

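The crop shows the tub upright in the fingers at about (385,345), out in front of the shelf. The other two are still standing at (383,220) and (460,165). The force is again -3.2 N, so this is the full tub. I'll set it down on the free table nearer the box and regrip it higher, so the fingers stay above the box rim.

Emit:
drive_tool:
  steps:
    - [-1.0,0.5,-1.0,0,0.5]
    - [-0.8,3,-1.0,0,0.5]
    - [0.2,4.4,-0.1,0,0.5]
    - [0.2,4.4,-0.1,0,0.5]
    - [0.2,3.2,-0.1,0,0.5]
    - [0.2,1,-0.1,0,0.5]
    - [0,0,0,0,0.5]

```text
time: 18.25
eef_pos: [0.5611, -0.0844, 0.1018]
tcp_rot: [0.883, -0.022, -0.469, -0.01]
contact_force: [-0.6, 2.7, -4.0]
opening: 0.655
```

```bash
python3 st.py;python3 to.py "[.558,-.09,.069]"
```

```text
[[ 0.5596 -0.0479 -0.8274]
 [-0.0294 -0.9988  0.0379]
 [-0.8283  0.0031 -0.5603]] 
q [-0.4185 -0.0379  2.2856  0.5629  0.3853  0.7288] p [ 0.5611 -0.0844  0.1018] r 0.5674427307246144 lean 34.08018338959783 yaw -3.0079057104735165 t 18.25 F [-0.5734  2.7098 -3.9602] o 0.6547616603824608
tool cm [2.56  0.56  2.077] rows 1.0 per row [2.56  0.56  2.077]
```

Emit:
drive_tool:
  steps:
    - [0.8,0,0.6,0,0.5]
    - [0.8,0,0.6,0,0.5]
    - [0.8,0,0.5,0,0.5]
    - [0.3,0,0.2,0,0.5]
    - [0.15,0,0.1,0,0.5]
    - [0.1,0,0.05,0,0.5]
    - [0,0,0,0,0.5]

```text
time: 18.95
eef_pos: [0.5596, -0.0815, 0.0655]
tcp_rot: [0.883, -0.02, -0.469, -0.009]
contact_force: [-0.6, -0.2, -3.5]
opening: 0.655
```

```bash
python3 st.py
```

```text
[[ 0.5588 -0.0437 -0.8281]
 [-0.0261 -0.999   0.0351]
 [-0.8289  0.002  -0.5594]] 
q [-0.4152  0.0352  2.2993  0.7033  0.3169  0.5793] p [ 0.5596 -0.0815  0.0655] r 0.5655154771740272 lean 34.01727866710142 yaw -2.6743075704632324 t 18.95 F [-0.5514 -0.1963 -3.5071] o 0.6552881424926583
```

Not quite down yet; I'll lower it by small steps.

Emit:
drive_tool:
  steps:
    - [0.08,0,0.06,0,0.5]
    - [0.08,0,0.05,0,0.5]
    - [0,0,0,0,0.5]
    - [0,0,0,0,0.5]

```text
time: 19.35
eef_pos: [0.5606, -0.0817, 0.0653]
tcp_rot: [0.883, -0.02, -0.468, -0.01]
contact_force: [-2.4, 3.3, 4.8]
opening: 0.661
```

```bash
python3 st.py|tail -1
```

```text
q [-0.4153  0.0378  2.2983  0.714   0.3144  0.5691] p [ 0.5606 -0.0817  0.0653] r 0.5665765501746273 lean 34.176286843105935 yaw -2.6641282682381364 t 19.35 F [-2.3997  3.2579  4.7851] o 0.6605194833811587
```

Emit:
drive_tool:
  steps:
    - [0,0,0,0,0.75]
    - [0,0,0,0,0.9]
    - [0,0,0,0,0.9]
    - [-0.5,0,-0.35,0,0.9]
    - [-0.5,0,-0.35,0,0.9]
    - [0,0,0,0,0.75]
    - [0,0,0,0,0.5]
    - [0,0,0,0,0.5]
    - [0,0,0,0,0.5]
    - [0,0,0,0,0.5]
  force: 45

```text
time: 20.35
eef_pos: [0.5599, -0.0815, 0.0761]
tcp_rot: [0.883, -0.02, -0.469, -0.01]
contact_force: [-2.0, 2.7, 5.8]
opening: 0.656
```

```bash
python3 st.py; python3 to.py "[.556,-.085,.195]"
```

```text
[[ 0.5593 -0.0438 -0.8278]
 [-0.0256 -0.999   0.0355]
 [-0.8286  0.0014 -0.5598]] 
q [-0.4152  0.0124  2.2967  0.6582  0.3368  0.6276] p [ 0.5599 -0.0815  0.0761] r 0.5658133958196254 lean 34.04527780056381 yaw -2.6245470499504266 t 20.35 F [-1.9702  2.6901  5.7986] o 0.6563697353789394
tool cm [-10.059   0.385  -6.343] rows 3.0 per row [-3.353  0.128 -2.114]
```

Emit:
drive_tool:
  steps:
    - [-1,0,-0.7,0,0.5]
    - [-2.2,0,-1.5,0,0.5]
    - [-2.5,0,-1.6,0,0.5]
    - [-2.5,0,-1.6,0,0.5]
    - [-2,0,-1.3,0,0.5]
    - [0,0,0,0,0.5]

```text
time: 20.95
eef_pos: [0.5591, -0.0819, 0.2004]
tcp_rot: [0.884, -0.02, -0.467, -0.009]
contact_force: [-1.3, -0.7, -3.6]
opening: 0.656
```

```bash
python3 st.py; python3 to.py "[.449,-.21,.195]"; python3 - <<'E'
from h import *; from plant import read_camera
d=read_camera("top"); im=d["frame"][:,:,::-1].copy()
x0,y0,w=.44607,-.26393,.137
def P(l): l=np.array(l,float); return l@R.from_euler("z",w).as_matrix().T+[x0,y0,0]
for z in (0,.07): cv2.polylines(im,[np.round(proj(d,P([[.055,.11,z],[.055,-.11,z],[-.055,-.11,z],[-.055,.11,z]]))).astype(int)],True,(0,0,255),1)
cv2.polylines(im,[np.round(proj(d,P([[.055,0,.07],[-.055,0,.07]]))).astype(int)],False,(0,255,0),1)
b=np.hstack([cv2.resize(i[190:300,370:520],None,fx=2.66,fy=2.66,interpolation=2) for i in(d["frame"][:,:,::-1],im)])
S=read_camera("scene"); 
i2=S["frame"][:,:,::-1].copy()
for z in (0,.07): cv2.polylines(i2,[np.round(proj(S,P([[.055,.11,z],[.055,-.11,z],[-.055,-.11,z],[-.055,.11,z]]))).astype(int)],True,(0,0,255),1)
c=cv2.resize(i2[90:210,360:480],None,fx=2.3,fy=2.3,interpolation=2); c=cv2.copyMakeBorder(c,0,0,0,b.shape[1]-c.shape[1],0)
cv2.imwrite("pics/box.png",np.vstack([b,c]))
E
```

```text
[[ 0.5621 -0.0439 -0.8259]
 [-0.0278 -0.999   0.0342]
 [-0.8266  0.0037 -0.5628]] 
q [-0.4164 -0.2125  2.2319  0.3725  0.5883  0.9422] p [ 0.5591 -0.0819  0.2004] r 0.5650748346555319 lean 34.25197680637469 yaw -2.8296803741028196 t 20.95 F [-1.3449 -0.6817 -3.5981] o 0.6562611641441329
tool cm [-5.389 13.279  8.958] rows 3.0 per row [-1.796  4.426  2.986]
```

View pics/box.png

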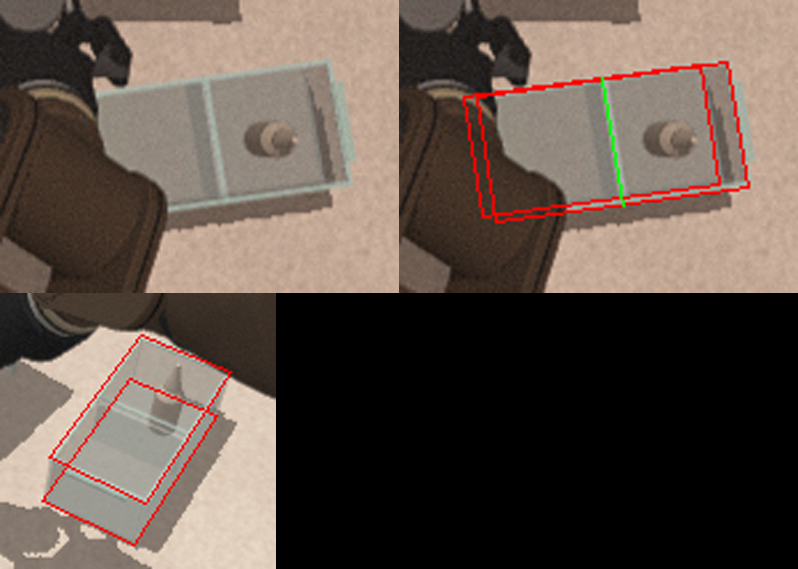

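The overlay fits the box to about 1 px in both views, with the partition on the drawn line at (613,140), so the compartment centre is (0.439, -0.210). I'm moving over it.

Emit:
drive_tool:
  steps:
    - [-0.9,2.2,1.5,0,0.5]
    - [-1.2,3,2,0,0.5]
    - [-1.2,3,2,0,0.5]
    - [-1.2,3,2,0,0.5]
    - [-0.9,2.1,1.5,0,0.5]
    - [0,0,0,0,0.5]

```text
time: 21.65
eef_pos: [0.4444, -0.211, 0.1882]
tcp_rot: [0.881, -0.021, -0.472, -0.012]
contact_force: [-0.6, 0.8, -4.5]
opening: 0.654
```

```bash
python3 st.py; python3 to.py "[.4495,-.21,.12]"
```

```text
[[ 0.5539 -0.049  -0.8311]
 [-0.0263 -0.9988  0.0414]
 [-0.8322 -0.001  -0.5545]] 
q [-0.8661 -0.3617  2.3656  0.5965  0.8049  0.4059] p [ 0.4444 -0.211   0.1882] r 0.49199630413486256 lean 33.67952636117367 yaw -2.72062536734688 t 21.65 F [-0.5901  0.7918 -4.5305] o 0.6544745146801956
tool cm [ 5.954 -0.122  3.366] rows 2.0 per row [ 2.977 -0.061  1.683]
```

Emit:
drive_tool:
  steps:
    - [1.5,0,0.85,0,0.5]
    - [1.5,0,0.85,0,0.5]
    - [1.5,0,0.85,0,0.5]
    - [1.5,-0.1,0.85,0,0.5]
    - [0,0,0,0,0.5]

```text
time: 22.15
eef_pos: [0.4503, -0.2055, 0.1175]
tcp_rot: [0.881, -0.017, -0.473, -0.013]
contact_force: [0.2, -0.3, -3.4]
opening: 0.657
```

```bash
python3 st.py; python3 to.py "[.4495,-.21,.082]"
```

```text
[[ 0.5516 -0.0427 -0.833 ]
 [-0.0183 -0.9991  0.0391]
 [-0.8339 -0.0063 -0.5518]] 
q [-0.846  -0.2232  2.4085  0.7139  0.6586  0.2594] p [ 0.4503 -0.2055  0.1175] r 0.49498221774545864 lean 33.49459735336708 yaw -1.902421011787586 t 22.15 F [ 0.1696 -0.2529 -3.3691] o 0.6573969562531162
tool cm [2.924 0.471 2.006] rows 1.0 per row [2.924 0.471 2.006]
```

Emit:
drive_tool:
  steps:
    - [0.8,0.3,0.6,0,0.5]
    - [0.8,0.2,0.5,0,0.5]
    - [0.7,0,0.5,0,0.5]
    - [0.4,0,0.25,0,0.5]
    - [0,0,0,0,0.5]
    - [0,0,0,0,0.5]

```text
time: 22.75
eef_pos: [0.4522, -0.2139, 0.0905]
tcp_rot: [0.883, -0.02, -0.47, -0.01]
contact_force: [0.6, -0.8, -2.5]
opening: 0.653
```

```bash
python3 st.py; python3 to.py "[.4495,-.21,.080]";python3 - <<'E'
from h import *; from plant import read_camera
f=[cv2.resize(read_camera("scene")["frame"][70:220,340:500,::-1],None,fx=2.4,fy=2.4,interpolation=2),cv2.resize(read_camera("wrist")["frame"][:,:,::-1],(576,360))]
cv2.imwrite("pics/pl.png",cv2.resize(np.hstack(f),(798,300)))
E
```

```text
[[ 0.5579 -0.044  -0.8287]
 [-0.0257 -0.999   0.0357]
 [-0.8295  0.0014 -0.5585]] 
q [-0.8571 -0.1495  2.412   0.7997  0.6     0.1464] p [ 0.4522 -0.2139  0.0905] r 0.5002116860585959 lean 33.95129246031248 yaw -2.639263920752595 t 22.75 F [ 0.6372 -0.7632 -2.4738] o 0.6525698767579284
tool cm [ 0.712 -0.375  0.824] rows 1.0 per row [ 0.712 -0.375  0.824]
```

View pics/pl.png

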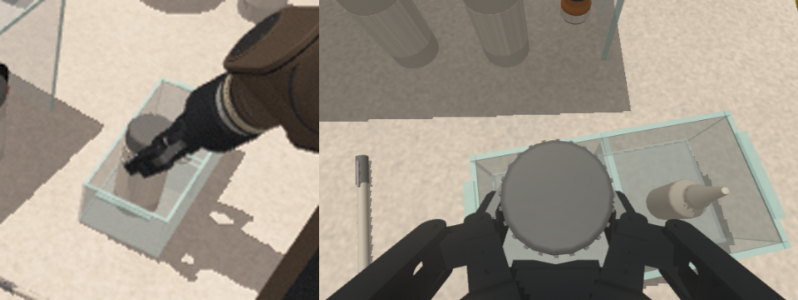

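Both views show the tub inside the empty compartment. In the wrist view the cap is at (557,197), the fingers are clear of the walls, and the dropper at (675,198) is untouched. I'm lowering the last centimetre slowly.

Emit:
drive_tool:
  steps:
    - [0.3,-0.2,0.25,0,0.5]
    - [0.3,-0.1,0.25,0,0.5]
    - [0.1,0,0.1,0,0.5]
    - [0,0,0,0,0.5]

```text
time: 23.25
eef_pos: [0.4509, -0.2105, 0.0807]
tcp_rot: [0.882, -0.02, -0.47, -0.01]
contact_force: [-0.3, 0.6, -3.8]
opening: 0.656
```

```bash
python3 st.py|tail -1
```

```text
q [-0.8538 -0.1336  2.4215  0.8254  0.5814  0.118 ] p [ 0.4509 -0.2105  0.0807] r 0.49760167738873207 lean 33.9064987685969 yaw -2.5833576494771675 t 23.25 F [-0.2566  0.6448 -3.7583] o 0.6563998249143927
```

Emit:
drive_tool:
  steps:
    - [0.1,0,0.06,0,0.5]
    - [0.05,0,0.04,0,0.5]
    - [0,0,0,0,0.5]
    - [0,0,0,0,0.5]

```text
time: 23.65
eef_pos: [0.4516, -0.211, 0.0802]
tcp_rot: [0.883, -0.02, -0.469, -0.01]
contact_force: [-0.8, 2.1, 2.6]
opening: 0.654
```

```bash
python3 st.py|tail -1
```

```text
q [-0.8537 -0.1303  2.4205  0.8314  0.5791  0.1116] p [ 0.4516 -0.211   0.0802] r 0.4985089236704701 lean 34.01571256918532 yaw -2.6254893082071105 t 23.65 F [-0.755   2.1458  2.6295] o 0.6544520588907747
```

Emit:
drive_tool:
  steps:
    - [0,0,0,0,0.72]
    - [0,0,0,0,0.76]
    - [0,0,0,0,0.76]
    - [-0.8,0,-0.5,0,0.78]
    - [-1.6,0,-1.1,0,0.85]
    - [-2,0,-1.4,0,0.85]
    - [-2.5,0,-1.7,0,0.85]
    - [-2.5,0,-1.7,0,0.85]
    - [-2.5,0,-1.7,0,0.85]
    - [0,0,0,0,0.85]

```text
time: 24.65
eef_pos: [0.4539, -0.2129, 0.2296]
tcp_rot: [0.884, -0.022, -0.466, -0.006]
contact_force: [-0.2, -0.5, -0.1]
opening: 0.85
```

```bash
python3 st.py|tail -1;python3 - <<'E'
from h import *; from plant import read_camera
f=[cv2.resize(read_camera("scene")["frame"][60:260,180:500,::-1],(512,320),interpolation=2),cv2.resize(read_camera("wrist")["frame"][:,:,::-1],(512,320))]
cv2.imwrite("pics/fin.png",cv2.resize(np.hstack(f),(800,250)))
E
```

```text
q [-0.852  -0.3969  2.3138  0.5606  0.8597  0.4678] p [ 0.4539 -0.2129  0.2296] r 0.5013250672406114 lean 34.40937246562238 yaw -3.341234545727016 t 24.65 F [-0.1886 -0.4708 -0.1446] o 0.8503878297608632
```

View pics/fin.png

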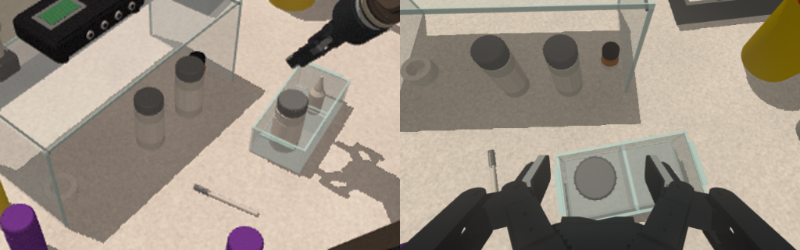

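The tub stands upright in the empty compartment: scene crop (291,115), wrist view (595,178). The other two stand under the shelf at (149,118) and (189,85). The dropper, pen, jar and tape are where they were, and the gripper is clear. I'm handing in.

```bash
python3 -c "
from plant import sign_off; print(sign_off())"
```

```text
the job is handed in; nothing more can be done
None
```

The full tub is standing upright in the empty compartment of the clear box, and the job is handed in at about 25 s of the 64 s allowed.

- **Which tub:** I lifted the middle tub (about -0.5 N, nearly empty) and set it back, then the left (+y) tub. That one read -3.0 N, and -2.5 to -4.5 N while carried, so it is the full one. I did not lift the third tub, because the task says only one is full and the two readings were clearly apart.
- **Carrying it:** I took the full tub out from under the shelf and set it down once on free table. There I regripped it about 11 mm higher, so the fingers would stay above the box rim, and then lowered it onto the box floor.
- **Getting the lean:** The moves only turn the tool about its own axis. I got the roughly 34° lean by pushing the arm against its reach limit in free space. That held joint 3 at its 0.21 rad lower bound, and it never read below it.
- **Last checks:** The tub stands upright in the compartment, and the other two stand under the shelf. The dropper, pen, jar and tape look unmoved. The tray and scissors were not in the last picture, but the gripper was never moved down near them. The gripper is open, about 15 cm above its release height, and reads about 0 N.
- **Slight disagreement:** The tub spacing measured up to 5 mm more than the 115 mm given, which was harmless for the grasps.

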